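# Chock the steel bottle and put its stop away

### The job

The steel bottle on the sloping draining board is held back only by the two prongs of the U-shaped iron stop. Push the wooden wedge chock, thin end first, between the prongs and up against the bottle's low side until it bears on it and the bottle just begins to yield, pushing it uphill by a few millimetres at most; then draw the stop back, lay it flat in the open drawer and slide the drawer fully shut. The bottle must stay there, held by the chock alone, and the flask and the beaker must be left standing.

Things in the scene. Friction and masses are not known exactly. Their poses are not given: they have to be found in the camera images.
- board_top (a point): grey sloping draining board, fixed, 300 x 260 mm. The point is the centre of its sloping upper face. Frame: z vertical, +x level and pointing (from above) to the high side, y along the slope's contour. The face rises towards +x at 10 degrees. Two side rims stand 10 mm above the face along its edges at y = +-127 mm.
- bottle_mid (a point): closed steel bottle lying across the board (along the board's y), free to roll down towards -x: body 64 mm diameter, 170 mm long, black cap beyond one end (200 mm in all). The point is the centre of the body, on its axis, 32 mm off the sloping face; its y axis is the bottle's axis, x and z turn as it rolls. It rests against the stop's two prong tips at the start.
- bottle: the same bottle, origin at the same point; about 0.8 kg. A push of only some 2 to 5 N along the slope on the chock makes it roll uphill.
- stop_tab (a point): grip tab of the loose dark iron U-shaped stop that lies flat on the sloping face (tilted with it), prongs pointing uphill (its +x). The flat tab, 14 mm thick (y), 34 mm long (x), stands on the bar's middle, from 22 to 60 mm above the stop's underside; the point is its middle, 41 mm above the underside. The bar spans x = -25 to +11 mm from it; the prong tips are at x = +105 mm.
- stop: the same stop, origin at the bar's underside; 0.7 kg, balances near the tab. Bar 36 x 154 (y) x 22 mm high; two prongs 94 long, 20 wide, 22 high, 114 mm clear between them. The tips lie a little under the bottle's bulge: draw the stop back downhill some 10 mm before lifting it. With the chock in, some 30 mm are free between its heel and the tab.
- chock_mid (a point): loose wooden wedge with an adjustable toe, on the bench: a heel block x = -28 to -4 mm, 44 wide (y), 45 high, from whose front a 40 mm wide shoe stands out, its ramp falling at 39 degrees to the thin toe. The shoe is set stiffly, differently each time: the toe lies anywhere from x = +32 to +44 mm, and must be felt or seen. The point is on the middle line, 22.5 mm above the base.
- chock: the same chock, origin on its base; 0.16 kg; grip it by the heel block. Chocked in line with the board, the origin lies some 43 to 55 mm along the slope below the bottle's axis; lower it 80 mm below, so that the toe clears the bulge. A plain oblong block of the same wood, 64 x 44 x 45 mm, stands nearby and is not to be used; they may have changed places.
- cabinet_drawer0 (a joint): the single drawer of the grey cabinet: opening in m, 0 is fully shut, about 0.175 to 0.187 at the start; it slides with about 1 N of friction
- drawer_floor (a point): a point on the middle line of the drawer's inner floor, 54 mm behind the inside of its front and 22 mm above the bench; +x into the cabinet, y across. Inner floor 225 (x) by 208 mm (y), walls 81 mm high above it. Open by d, the part free from above runs from the front at x = -54 mm to x = d - 60 mm, where the cabinet's 125 mm high front begins. The stop fits in upright, its prongs towards +x.
- cabinet_drawer0_handle (a point): middle of the drawer's level bar handle (under 14 mm thick, 120 mm long along y), 35 mm out from the drawer's front, about 87 mm above the bench; same axes as drawer_floor. Pushing it towards +x shuts the drawer.
- flask: bystander: conical glass flask, 125 mm high, origin at its base
- beaker: bystander: glass beaker, 85 mm high, origin at its base
Things that resemble listed ones, but are neither listed nor needed, are in the scene too. What is shaped like the bottle but pink is not meant.

How it is judged:
On the way, in this order (a step that is already met when the one before it is completed fails the run):
1. the chock is pressed (over 1 N) toe first against the bottle while the stop is still in its place (contact force between chock and bottle above 1 N and distance of stop_tab from where it was at the start of the episode below 0.008 m and distance of bottle_mid from where it was at the start of the episode below 0.006 m and x of bottle_mid in the frame of chock_mid above 0.02 m and angle between the y axis of chock_mid and the y axis of board_top, either way round below 0.3 rad and angle between chock_mid's own z axis and vertical below 0.28 rad and x of chock_mid in the frame of board_top below 0.05 m), for 0.2 s.
2. the stop lies flat and let go in the open drawer, the bottle held by the chock (x of stop_tab in the frame of drawer_floor between -0.055 and 0.168 m and y of stop_tab in the frame of drawer_floor between -0.104 and 0.104 m and z of stop_tab in the frame of drawer_floor below 0.051 m and angle between stop_tab's own z axis and vertical below 0.12 rad and linear speed of stop below 0.02 m/s and distance of bottle_mid from where it was at the start of the episode below 0.006 m and contact force between chock and bottle above 0.2 N and x of bottle_mid in the frame of chock_mid above 0.02 m and angle between the y axis of chock_mid and the y axis of board_top, either way round below 0.3 rad and angle between chock_mid's own z axis and vertical below 0.28 rad and x of chock_mid in the frame of board_top below 0.05 m and value of joint cabinet_drawer0 above 0.1 m and contact force between stop and the fingers below 0.1 N), for 0.2 s.
At the end, for the whole second after the job is handed in: The chock stands flat on the board, toe uphill (within 0.3 rad of the slope's direction), touching the bottle's low side; the bottle is at rest within 6 mm of where it began; the stop lies flat in the drawer, and the drawer is shut to within 8 mm (distance of bottle_mid from where it was at the start of the episode below 0.006 m and contact force between chock and bottle above 0.2 N and x of bottle_mid in the frame of chock_mid above 0.02 m and angle between the y axis of chock_mid and the y axis of board_top, either way round below 0.3 rad and angle between chock_mid's own z axis and vertical below 0.28 rad and x of chock_mid in the frame of board_top below 0.05 m and x of stop_tab in the frame of drawer_floor between -0.055 and 0.168 m and y of stop_tab in the frame of drawer_floor between -0.104 and 0.104 m and z of stop_tab in the frame of drawer_floor below 0.051 m and angle between stop_tab's own z axis and vertical below 0.12 rad and linear speed of stop below 0.02 m/s and value of joint cabinet_drawer0 below 0.008 m and linear speed of bottle below 0.01 m/s and angular speed of bottle below 0.1 rad/s and contact force between bottle and stop below 0.05 N).
It fails at once if the flask is tipped over (angle between flask's own z axis and vertical above 0.5 rad).
It fails at once if the beaker is tipped over (angle between beaker's own z axis and vertical above 0.5 rad).
It also fails if it takes over 72 s, if anything falls off the work surface, if the arm or the gripper's body presses on something with over 40 N, if the wrist force passes 120 N, or if a joint passes its speed limit or range.

### The arm

A 6-joint arm with a two-finger parallel gripper is mounted at the origin on the work surface. World frame = base frame: x ahead of the robot, y to its left, z up, the work surface at z = 0. Lengths are in m, angles in rad, forces in N, time in s.
With the tool pointing down it reaches from about 0.35 to 0.975 m from the base axis. Payload 7.1 kg.
Tool frame: the origin (TCP) lies midway between the tips of the shut fingers; the grasp point (between the pads) lies 19 mm behind it; z points along the fingers, y is the line along which they close (so a half turn about z gives the same grasp; the last joint's range is limited). The gripper opens to 88 mm and grips with 3 to 60 N. Pads are 20 mm wide; open, the fingers measure 115 mm over their backs; the gripper's body (75 mm by 178 mm) begins 61 mm behind the grasp point.
Start: joints at [-0.019, 0.423, 1.63, -0, 1.089, -0.019], TCP at [0.625, 0, 0.223] pointing down, gripper open.
Joint ranges: [-3, 3], [-0.9, 2.11], [0.09, 2.58], [-1.31, 4.45], [0.11, 2.69], [-2.54, 2.54]. Speed limits (rad/s): [2.39, 2.39, 3.01, 3.14, 3.14, 3.14].

### API

Orientations are given as [roll, pitch, yaw] about the fixed x, y, z axes, in that order (R = Rz(yaw) Ry(pitch) Rx(roll)).
In Python, from bench import arm gives the robot as it stands. The module is installed in compiled form; this text tells all that it offers.
- The arm moves only by the tool play_rows, never from a script. Its argument "steps" is one flat list of numbers, 7 for each row, row after row: the gripper command: -1 is shut, 1 is fully open, values between are in proportion, then the shift along the tool's x, y, z in cm, then the turn, a rotation vector about the tool's x, y, z in rad. In form: [gripper, tx, ty, tz, wx, wy, wz, gripper, tx, ty, tz, wx, wy, wz, ...]. A call has 1 to 10 rows; each row shifts and turns the commanded pose from where the row before left it, along the tool's axes as they then stand; what a row does not reach is not made up. A row lasts 1/10 s, in which the tool goes at most 50 mm and 8.59 degrees, less where a joint would pass 70% of its speed; a pose out of reach is approached as far as the arm can. A call with a gripper value outside its range is refused whole. The fingers move at their own pace and stop on an object; "grip_force" is the grip in N (left out, the last holds). Time passes only in rows, so rows that do not move let the fingers close. It gives the time, the measured TCP pose, the force, the opening and the grip force at its end, in the units of the state.
- arm.get_state(): the state, without advancing time (a new reading comes with each control period).
- arm.capture(name): name is "scene" or "side" or "wrist"; returns (picture, depth): 480x640x3 uint8, red, green, blue; 480x640 float32, m along the optical axis (not along the pixel's ray), 0 where there is no reading.
- arm.camera_model(name): a dict with "intrinsics" (3x3 intrinsics, pixels), "world_from_camera" (4x4, takes a point from camera to world coordinates); the wrist camera has in their place "T_tool_cam" (4x4, takes a point from camera to tool coordinates, whose origin is the TCP and whose axes are the flange's). Camera axes: x right, y up, looking along -z (the intrinsics and any distortion apply to the point x, -y, -z); pixel columns grow to the right and rows downward; lengths in m; the calibration is good to about 2 mm. A picture is of the moment at which its call begins: read the wrist's pose just before it. camera_model takes no time and is no camera call.
- arm.close_job(): hands the job in; it is judged then, once.
The state is a dict: "time_s": time; "q": joint angles; "joint_vel": joint speeds; "joint_efforts": joint torques, N m; "ee_pos": TCP position; "eef_rot": TCP orientation; "contact_force": force on the tool from outside, world axes, zero at the start; "ft_torque": the same for the moment, N m; "gripper_width": opening from 0.0 (shut) to 1.0 (fully open); "gripper_force": force on a finger pad.
Only numpy, scipy, OpenCV 4.12 (cv2) and the standard library are available. Lean on these libraries where they do the work, as an engineer would, in place of code of your own. Each camera call takes 0.05 s, during which the arm holds its last target. There are 200 camera calls.

## Working session

There is one attempt and no reset: what is moved stays moved. The work goes in short steps, Python scripts to look and compute and a tool call to move; the robot and the scene stay as the last step left them, time stands still between calls to the robot, and variables do not carry over. Pictures are saved under pics/ and viewed, at most 10 in all, crops included, and the job is handed in when it is done.

Besides the shell and the picture viewer there is one more tool, called after "Request:" as a command line: name --argument value ..., lists and objects as JSON in quotes. play_rows: Moves the arm, as the interface text tells. Its arguments: {"type":"object","properties":{"steps":{"type":"array","items":{"type":"number"}},"grip_force":{"type":"number"}},"required":["steps"]}

```bash
mkdir -p pics; cat > h.py <<'E'
import numpy as np,cv2
from bench import arm
from scipy.spatial.transform import Rotation as R
def cap(n,save=None):
    s=arm.get_state(); p,d=arm.capture(n); m=arm.camera_model(n); K=np.array(m["intrinsics"])
    if n=="wrist":
        T=np.eye(4);T[:3,:3]=R.from_euler('xyz',s["eef_rot"]).as_matrix();T[:3,3]=s["ee_pos"];T=T@np.array(m["T_tool_cam"])
    else: T=np.array(m["world_from_camera"])
    v,u=np.mgrid[0:480,0:640]
    x=(u-K[0,2])/K[0,0]*d; y=(v-K[1,2])/K[1,1]*d
    P=np.stack([x,-y,-d],-1)@T[:3,:3].T+T[:3,3]; P[d==0]=np.nan
    if save: cv2.imwrite("pics/%s.png"%save,p[:,:,::-1]); np.save("pics/%s.npy"%save,P)
    return p,P
E
python3 - <<'E'
from h import *
for n in("scene","side"):
    cap(n,n+"0"); m=arm.camera_model(n); print(n,list(m),np.round(m["intrinsics"],1).tolist(),np.round(m["world_from_camera"],3).tolist())
m=arm.camera_model("wrist");print(list(m),np.round(m["T_tool_cam"],3).tolist())
a=[cv2.imread("pics/%s0.png"%n) for n in("scene","side")]
print(arm.get_state())
E
```

```text
scene ['intrinsics', 'world_from_camera'] [[578.0, 0.0, 318.6], [0.0, 578.0, 233.3], [0.0, 0.0, 1.0]] [[-0.588, -0.691, 0.421, 1.127], [0.809, -0.496, 0.315, 0.512], [-0.009, 0.526, 0.85, 1.304], [0.0, 0.0, 0.0, 1.0]]
side ['intrinsics', 'world_from_camera'] [[468.2, 0.0, 330.4], [0.0, 468.2, 233.3], [0.0, 0.0, 1.0]] [[0.826, 0.359, -0.433, -0.04], [-0.563, 0.52, -0.642, -0.769], [-0.005, 0.775, 0.632, 0.89], [0.0, 0.0, 0.0, 1.0]]
['intrinsics', 'T_tool_cam'] [[0.0, 0.961, 0.277, 0.076], [1.0, -0.0, -0.001, -0.0], [-0.001, 0.277, -0.961, -0.163], [0.0, 0.0, 0.0, 1.0]]
{'time_s': 0.1, 'q': array([-1.90175657e-02,  4.23755739e-01,  1.63059267e+00,  1.23023658e-05,
        1.08861974e+00, -1.89974232e-02]), 'joint_vel': array([-0.00152615, -0.00228811, -0.00225712, -0.00085604, -0.00188697,
       -0.00222369]), 'joint_efforts': array([ 6.49496542e-04, -5.45618248e+01, -2.74323839e+01,  6.46709581e-02,
        1.88581715e-02,  1.54216096e-06]), 'ee_pos': array([6.24500797e-01, 2.76109885e-05, 2.21993074e-01]), 'eef_rot': array([-3.14021761e+00, -3.70191784e-05,  1.57077045e+00]), 'contact_force': array([ 0.08158395,  0.69968145, -0.04382484]), 'ft_torque': array([ 0.01237567, -0.02762075,  0.0033893 ]), 'gripper_force': 0.0, 'gripper_width': 1.0025096358533525}
```

View pics/scene0.png

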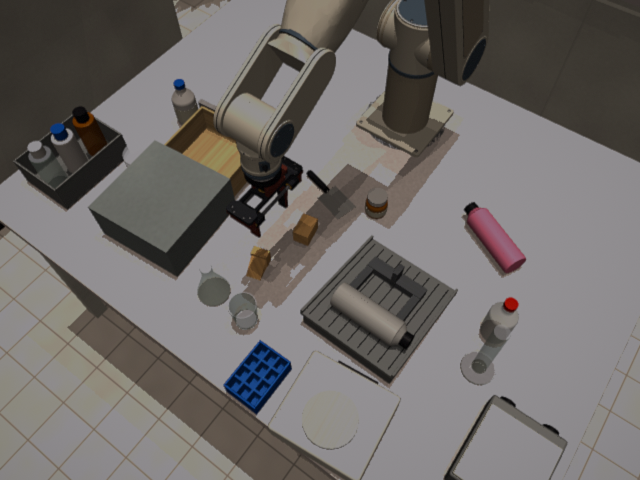

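View pics/side0.png

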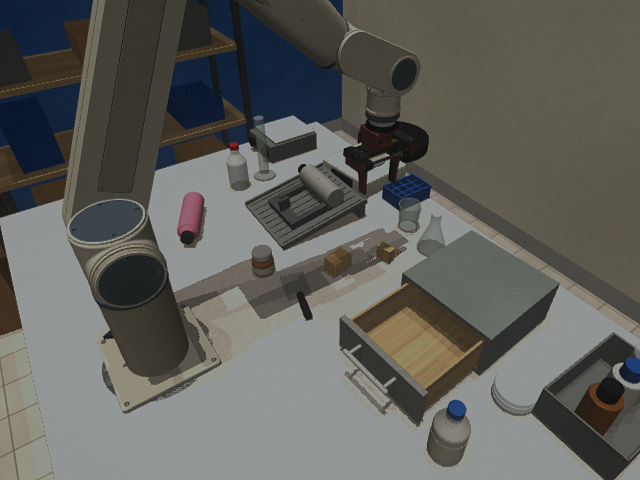

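The scene view shows the board at (375,300) with the bottle at (370,315). The wedge is at (260,262), the plain block at (306,230), the flask at (213,288), the beaker at (243,310), and the open drawer is under the arm. In the side view the drawer is at (410,345), its handle at (370,372) and the wedge at (387,252).

```bash
python3 - <<'E'
from h import *
S=np.load("pics/scene0.npy");D=np.load("pics/side0.npy")
def pr(P,n,l):
    for k,(u,v) in l.items(): print(n,k,u,v,np.round(np.nanmedian(P[v-1:v+2,u-1:u+2].reshape(-1,3),0),4))
pr(S,'scene',dict(tab=(392,268),bar=(375,272),chock=(260,255),block=(306,225),cornTop=(374,240),cornR=(455,292),cornB=(390,373),cornL=(303,307),bot=(355,305),bot2=(385,320),cab=(175,190),flask=(213,288),beaker=(243,310)))
pr(D,'side',dict(tab=(284,200),chock=(387,250),block=(337,258),floor=(410,345),handle=(368,372),frontL=(342,320),frontR=(420,405),cornN=(284,244),cornW=(247,206),cornE=(366,208),cabcorner=(404,278),cabc2=(483,355),cabc3=(558,288)))
# ortho maps
for n,P in(("scene",S),("side",D)):
    img=cv2.imread("pics/%s0.png"%n).reshape(-1,3); p=P.reshape(-1,3)
    x,y,z=p.T
    ok=(z<0.22)&(z>-0.02)&(x>.25)&(x<1.05)&(y>-.5)&(y<.5)
    o=np.argsort(z[ok]); U=((.5-y[ok][o])/.00167).astype(int);V=((1.05-x[ok][o])/.00167).astype(int)
    m=np.zeros((480,600,3),np.uint8)
    for c in (0,1):m[np.clip(V+c,0,479),U]=img[ok][o]; 
    for c in (0,1):m[np.clip(V+c,0,479),np.clip(U+1,0,599)]=img[ok][o]
    cv2.imwrite("pics/ortho_%s.png"%n,m)
E
```

```text
scene tab 392 268 [0.4765 0.2504 0.041 ]
scene bar 375 272 [0.5081 0.2214 0.0366]
scene chock 260 255 [ 0.6405 -0.0351  0.0453]
scene block 306 225 [0.5007 0.0033 0.0447]
scene cornTop 374 240 [0.417  0.1615 0.0068]
scene cornR 455 292 [0.4307 0.4074 0.0182]
scene cornB 390 373 [0.7117 0.3914 0.0604]
scene cornL 303 307 [0.6985 0.1434 0.0676]
scene bot 355 305 [0.6404 0.2476 0.1088]
scene bot2 385 320 [0.6315 0.3221 0.1092]
scene cab 175 190 [ 0.6485 -0.2965  0.1223]
scene flask 213 288 [ 0.783  -0.0619  0.0617]
scene beaker 243 310 [0.7709 0.0104 0.0057]
side tab 284 200 [0.4899 0.2655 0.0796]
side chock 387 250 [ 0.6264 -0.0577  0.0435]
side block 337 258 [ 0.496  -0.0058  0.0428]
side floor 410 345 [ 0.4791 -0.3199  0.0216]
side handle 368 372 [ 0.3235 -0.3596  0.092 ]
side frontL 342 320 [ 0.3497 -0.2325  0.1101]
side frontR 420 405 [ 0.3663 -0.465   0.078 ]
side cornN 284 244 [0.4229 0.1505 0.0186]
side cornW 247 206 [0.4236 0.3994 0.005 ]
side cornE 366 208 [ 0.7371  0.1767 -0.001 ]
side cabcorner 404 278 [ 0.542  -0.2148  0.1119]
side cabc2 483 355 [ 0.5594 -0.4503  0.0684]
side cabc3 558 288 [ 0.9275 -0.3948  0.0023]
```

```bash
cat > loc.py <<'E'
from h import *
def rect(q,name):
    (c,s,a)=cv2.minAreaRect((q[:,:2]*1000).astype(np.float32)); print(name,len(q),'c',np.round(c,1),'size',np.round(s,1),'ang',round(a,1),'zmax',np.round(np.percentile(q[:,2],97)*1000,1),'med',np.round(np.median(q[:,:2],0)*1000,1))
def sel(P,x0,x1,y0,y1,z0,z1):
    p=P.reshape(-1,3); x,y,z=p.T
    return p[(x>x0)&(x<x1)&(y>y0)&(y<y1)&(z>z0)&(z<z1)]
E
python3 - <<'E'
from loc import *
S=np.load("pics/scene0.npy");D=np.load("pics/side0.npy")
for n,P in(("scene",S),("side",D)):
    print(n)
    rect(sel(P,.57,.70,-.09,.03,.038,.06),'chocktop')
    rect(sel(P,.57,.70,-.09,.03,.006,.06),'chockall')
    rect(sel(P,.45,.55,-.06,.05,.038,.06),'blocktop')
    q=sel(P,.40,.75,.10,.43,.008,.075)
    rect(q,'board')
    # face plane ransac-ish
    best=0;rng=np.random.default_rng(0);b=sel(P,.40,.75,.10,.43,.008,.15)
    for i in range(500):
        a=b[rng.choice(len(b),3,False)];nn=np.cross(a[1]-a[0],a[2]-a[0]);l=np.linalg.norm(nn)
        if l<1e-4: continue
        nn/=l; nn*=np.sign(nn[2])
        if abs(nn[2]-np.cos(np.radians(10)))>.01: continue
        k=(abs((b-a[0])@nn)<.0015).sum()
        if k>best: best=k;N=nn;A=a[0]
    inl=b[abs((b-A)@N)<.002]; c=inl.mean(0);N=np.linalg.svd(inl-c,full_matrices=False)[2][2];N*=np.sign(N[2])
    print('plane',N,'yaw uphill',np.degrees(np.arctan2(-N[1],-N[0])),'tilt',np.degrees(np.arccos(N[2])),'c',c,len(inl))
    h=(b-c)@N
    for lo,hi in((-.012,-.004),(-.003,.003),(.006,.014),(.016,.028),(.050,.058),(.06,.072)):
        t=b[(h>lo)&(h<hi)]
        if len(t)>20: rect(t,'h%.3f'%lo)
    rect(sel(P,.3,.45,-.5,-.17,.095,.13),'drawer front top')
    rect(sel(P,.28,.345,-.5,-.17,.07,.1),'handle')
    rect(sel(P,.45,.95,-.6,-.1,.115,.135),'cab top')
E
```

```text
scene
chocktop 165 c [637.8 -40.8] size [34.7 45.6] ang 16.8 zmax 49.5 med [635.  -41.7]
chockall 518 c [641.8 -27.5] size [117.9 117.4] ang 87.0 zmax 47.9 med [650.  -34.7]
blocktop 379 c [504.3   2. ] size [70.2 45.5] ang 11.4 zmax 50.1 med [505.2   3.3]
board 9614 c [582.1 270.2] size [353.1 297.8] ang 3.6 zmax 62.6 med [565.1 284.8]
plane [-0.17623699  0.00639063  0.98432702] yaw uphill -2.076725475847163 tilt 10.15739324476003 c [0.57933842 0.28141921 0.0368402 ] 3916
h-0.012 599 c [598.5 271. ] size [326.4 291.3] ang 4.8 zmax 58.4 med [662.  273.2]
h-0.003 5307 c [581.9 283.7] size [281.9 326.4] ang 88.9 zmax 60.6 med [569.7 284.5]
h0.006 682 c [565.6 275.5] size [261.4 297.7] ang 88.4 zmax 68.4 med [549.7 290. ]
h0.016 1277 c [572.4 298.8] size [209.6 198.3] ang 88.3 zmax 76.8 med [508.7 287.4]
h0.050 601 c [603.5 265.5] size [204.3 170.8] ang 36.4 zmax 106.9 med [643.  284.8]
h0.060 736 c [594.5 257.6] size [185.2 154.3] ang 30.6 zmax 113.1 med [625.4 277.6]
drawer front top 235 c [ 389.9 -458. ] size [86.5 90. ] ang 60.2 zmax 116.3 med [ 382.  -443.5]Traceback (most recent c
[... 408 characters left out ...]
                                                             ~~~~~~~~~~~~~^^^^^^^^^^^
    return _quantile_unchecked(
        a, q, axis, out, overwrite_input, method, keepdims, weights)
    return _ureduce(a,
                    func=_quantile_ureduce_func,
    ...<5 lines>...
                    overwrite_input=overwrite_input,
                    method=method)
    r = func(a, **kwargs)
    result = _quantile(arr,
                       quantiles=q,
    ...<2 lines>...
                       out=out,
                       weights=wgt)
    slices_having_nans = np.isnan(arr[-1, ...])
                                  ~~~^^^^^^^^^
IndexError: index -1 is out of bounds for axis 0 with size 0
```

View pics/ortho_side.png

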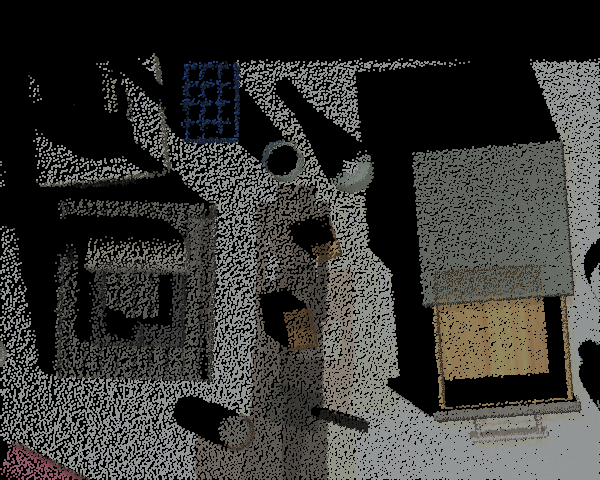

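The top-down map (1.67 mm/px) shows the drawer at about (500,350), with the cabinet yawed about +4.6°. The stop and bottle are at (130,290), the wedge at (328,242) and the block at (300,327). The wedge should be in the wrist camera's view from here.

```bash
python3 - <<'E'
from loc import *
p,P=cap("wrist","w0"); print(np.round(P[240,320],3))
i=cv2.imread("pics/w0.png")
D=np.load("pics/side0.npy")
rect(sel(D,.57,.70,-.09,.03,.038,.06),'chocktop side')
for z0,z1 in((.004,.012),(.015,.025),(.03,.037),(.041,.052)):
    q=sel(P,.58,.70,-.10,.02,z0,z1)
    if len(q)>20: rect(q,'w%.3f'%z0)
cv2.imwrite("pics/w0v.png",i)
E
```

```text
[ 0.622 -0.023  0.033]
chocktop side 117 c [632.4 -44.4] size [29.8 44.6] ang 17.9 zmax 46.5 med [630.4 -46.1]
w0.004 419 c [652.3 -35.9] size [66.1 40.4] ang 12.3 zmax 11.7 med [676.  -24.2]
w0.015 550 c [645.4 -38. ] size [51.4 42.4] ang 15.3 zmax 24.6 med [662.3 -29. ]
w0.030 374 c [642.9 -33.7] size [25.8 51.6] ang 45.6 zmax 36.8 med [647.2 -34.9]
w0.041 1088 c [632.1 -42.6] size [24.1 44.3] ang 15.4 zmax 47.3 med [632.1 -41.7]
```

View pics/w0.png

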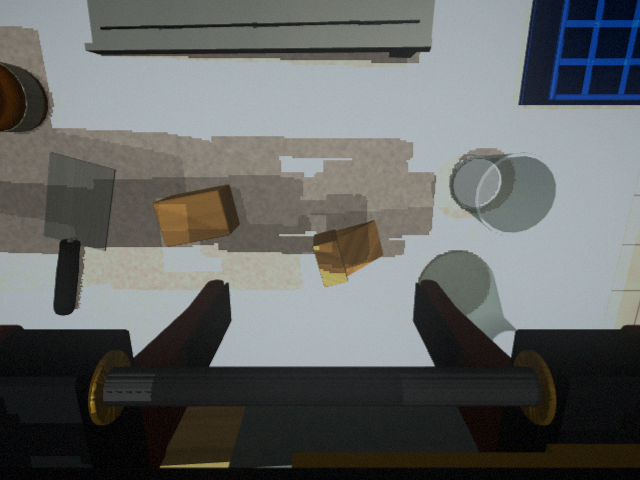

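The wrist view shows the wedge with its heel on the left at (330,257) and the toe pointing right and slightly up, at (375,243). The plain block is at (195,215). The heel centre comes out at (0.632,−0.043) with yaw about 15.4°, and the 24×44 mm size and 45 mm height both check out. I'm moving over it.

Request:
play_rows --steps '[1,-4.26,0.76,1.2,0,0,0.1302,1,0,0,1.2,0,0,0.1302,1,0,0,1.2,0,0,0.1302,1,0,0,1.2,0,0,0.1302,1,0,0,1.2,0,0,0.1302,1,0,0,1.2,0,0,0.1302,1,0,0,1.2,0,0,0.1302,1,0,0,1.2,0,0,0.1302,1,0,0,1.2,0,0,0.1302,1,0,0,1.2,0,0,0.1302]' --grip_force 15

```text
time_s: 1.15
ee_pos: [0.6324, -0.0425, 0.1019]
eef_rot: [-3.141, 0.001, 0.263]
contact_force: [-0.0, -0.5, 0.9]
gripper_width: 1.0
gripper_force: 0.0
```

```bash
python3 - <<'E'
from loc import *
p,P=cap("wrist","w1")
for z0,z1 in((.004,.012),(.015,.025),(.041,.052)):
    q=sel(P,.58,.70,-.10,.02,z0,z1)
    if len(q)>20: rect(q,'w%.3f'%z0)
q=sel(P,.58,.72,-.10,.02,.002,.052)
d=np.array([np.cos(.263),np.sin(.263)]); s=(q[:,:2]-[.632,-.0426])@d; t=(q[:,:2]-[.632,-.0426])@[-d[1],d[0]]
ok=abs(t)<.012
for k in np.arange(-.02,.08,.004):
    m=ok&(s>k)&(s<=k+.004); print(round(k,3),m.sum(),np.round(np.median(q[m,2])*1000,1) if m.any() else '')
E
```

```text
w0.004 915 c [678.1 -30.5] size [14.1 39.5] ang 15.1 zmax 11.8 med [678.2 -31. ]
w0.015 1268 c [657.5 -35.6] size [29.2 43.3] ang 16.1 zmax 24.7 med [663.9 -34.1]
w0.041 2644 c [632.8 -42.8] size [24.2 44. ] ang 14.9 zmax 47.2 med [633.6 -42.7]
-0.02 0 
-0.016 0 
-0.012 185 46.0
-0.008 225 45.9
-0.004 232 46.0
0.0 236 46.1
0.004 243 46.1
0.008 251 46.0
0.012 413 36.2
0.016 259 32.0
0.02 268 29.0
0.024 252 25.7
0.028 255 22.4
0.032 228 19.3
0.036 236 16.1
0.04 238 12.7
0.044 215 9.6
0.048 216 6.4
0.052 169 3.6
0.056 13 2.2
0.06 20 2.2
0.064 18 2.2
0.068 20 2.3
0.072 21 2.3
0.076 22 2.3
```

Request:
play_rows --steps '[1,0,0,3,0,0,0,1,0,0,3,0,0,0,1,0,0,2,0,0,0,1,0,0,1.1,0,0,0,-1,0,0,0,0,0,0,-1,0,0,0,0,0,0,-1,0,0,0,0,0,0,-1,0,0,0,0,0,0,-1,0,0,0,0,0,0,-1,0,0,0,0,0,0]'

```text
time_s: 2.2
ee_pos: [0.6329, -0.0427, 0.0123]
eef_rot: [3.141, -0.001, 0.269]
contact_force: [-1.8, 0.3, 3.0]
gripper_width: 0.502
gripper_force: 15.0
```

```bash
python3 - <<'E'
from h import *
p,P=cap("side","side1");p,P=cap("scene","scene1")
i=cv2.imread("pics/scene1.png")[220:390,280:480]; cv2.imwrite("pics/b1.png",cv2.resize(i,None,fx=3.5,fy=3.5,interpolation=cv2.INTER_CUBIC))
E
```

```text
(no output)
```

View pics/b1.png

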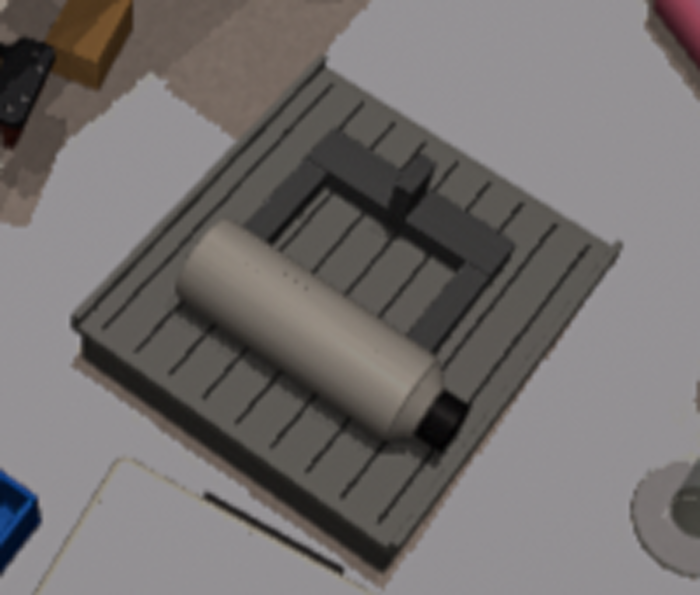

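The picture shows the stop with its tab at crop (412,185), the prongs pointing uphill, the bottle at (310,330) and the board's high side at the lower left.

Request:
play_rows --steps '[-1,0,0,-5,0,0,0.1013,-1,0,0,-5,0,0,0.1013,-1,0,0,-5,0,0,0.1013,-1,-2.06,-4.4,-1,0,0,0,-1,-2.06,-4.4,-1,0,0,0,-1,-2.06,-4.4,-1,0,0,0,-1,-2.06,-4.4,-1,0,0,0,-1,-2.06,-4.4,-1,0,0,0,-1,-2.06,-4.4,-1,0,0,0,-1,-2.06,-4.4,-1,0,0,0]'

```text
time_s: 3.3
ee_pos: [0.4979, 0.2718, 0.2319]
eef_rot: [3.141, 0.0, -0.035]
contact_force: [1.3, -0.2, -2.0]
gripper_width: 0.495
gripper_force: 15.0
```

```bash
python3 - <<'E'
from loc import *
print(arm.get_state()['ee_pos'],arm.get_state()['eef_rot'])
p,P=cap("wrist","w2")
W=P.reshape(-1,3); print(np.nanmin(W,0),np.nanmax(W,0))
i=cv2.imread("pics/w2.png"); cv2.imwrite("pics/w2v.png",cv2.resize(i,(560,420)))
E
```

```text
[0.49786343 0.27179065 0.2318935 ] [ 3.14138114e+00  4.64603247e-04 -3.51342283e-02]
[ 0.14463732 -0.09750807 -0.00235893] [0.70529685 0.65716863 0.34946046]
```

View pics/w2v.png

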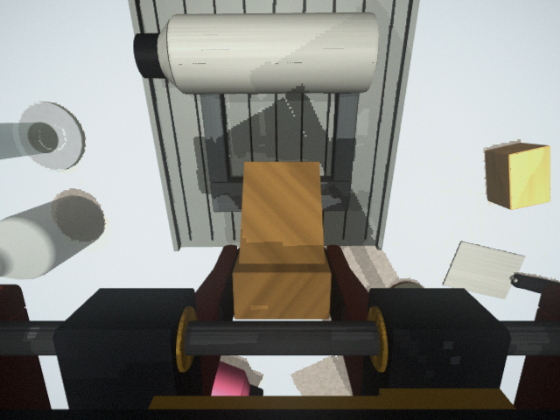

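The view shows the bottle squarely across the board, the prongs below it at (215,130) and (345,130), and the held chock pointing uphill.

```bash
cat > fit.py <<'E'
from loc import *
from scipy.optimize import least_squares
def plane(P):
    b=sel(P,.40,.75,.10,.45,.004,.14); best=0;rng=np.random.default_rng(0)
    for i in range(800):
        a=b[rng.choice(len(b),3,False)];nn=np.cross(a[1]-a[0],a[2]-a[0]);l=np.linalg.norm(nn)
        if l<1e-4: continue
        nn/=l; nn*=np.sign(nn[2])
        if abs(nn[2]-np.cos(np.radians(10)))>.008: continue
        k=(abs((b-a[0])@nn)<.0015).sum()
        if k>best: best=k;N=nn;A=a[0]
    inl=b[abs((b-A)@N)<.002]; c=inl.mean(0);N=np.linalg.svd(inl-c,full_matrices=False)[2][2];N*=np.sign(N[2])
    return N,c,b
def frame(yaw):
    u=np.array([np.cos(yaw)*np.cos(.17453),np.sin(yaw)*np.cos(.17453),np.sin(.17453)]);v=np.array([-np.sin(yaw),np.cos(yaw),0]);return u,v,np.cross(u,v)
O=np.array([.6,.27,0])
def bottle(P,yaw,h0):
    u,v,n=frame(yaw); p=P.reshape(-1,3)-O; s,t,h=p@u,p@v,p@n-h0
    ok=(h>.035)&(h<.07)&(abs(t)<.07)&(s>-.08)&(s<.12)
    f=lambda q:np.hypot(s[ok]-q[0]-q[1]*t[ok],h[ok]-.032-q[2])-.032
    r=least_squares(f,[.03,0,0],loss='soft_l1',f_scale=.001); 
    return r.x,np.std(r.fun),ok.sum()
E
python3 - <<'E'
from fit import *
for n in("w2","scene1","side0"):
    P=np.load("pics/%s.npy"%n); N,c,b=plane(P)
    yaw=np.arctan2(-N[1],-N[0]); print(n,'tilt',np.degrees(np.arccos(N[2])),'nyaw',yaw)
    yaw=-.033
    for _ in range(3):
        u,v,nn=frame(yaw); h0=np.median((b[abs((b-c)@N)<.002]-O)@nn); q,sd,k=bottle(P,yaw,h0)
        yaw-=q[1]
    print(' yaw',yaw,'h0',h0,'bottle s,.,dh',q,sd,k)
    u,v,nn=frame(yaw); p=P.reshape(-1,3)-O;s,t,h=p@u,p@v,p@nn-h0
    m=(h>.018)&(h<.027)&(s<q[0]-.035)&(s>q[0]-.16)&(abs(t)<.12)
    print(' stop s',np.percentile(s[m],[.5,1,2]),'t',np.percentile(t[m],[.5,2,98,99.5]),m.sum())
    hist=np.histogram(t[m&(s>q[0]-.10)],np.arange(-.1,.1,.004)); print(' prong t',[(round(a,3),k) for a,k in zip(hist[1],hist[0]) if k>3])
    m=(h>.035)&(h<.066)&(s<q[0]-.06)&(s>q[0]-.18)&(abs(t)<.05)
    if n!="w2":print(' tab',m.sum(),np.percentile(s[m],[2,50,98]),np.percentile(t[m],[2,50,98]),np.percentile(h[m],98))
    m=(h>.03)&(h<.06)&(s>q[0]-.04)&(s<q[0]+.04)&(abs(t)<.13); print(' bottle t ext',np.percentile(t[m],[.2,1,99,99.8]))
    m=(h>-.002)&(h<.002)&(abs(s-q[0])<.2);print(' face s',np.percentile(s[m],[.2,99.8]),'t',np.percentile(t[m],[.5,99.5]))
E
```

```text
w2 tilt 10.064792626289409 nyaw -0.02026939917833546
 yaw -0.026614925365154533 h0 0.04076582051330755 bottle s,.,dh [ 4.16390475e-02 -5.33378586e-06 -2.99994542e-04] 0.0006431531993879905 17967
 stop s [-0.11707135 -0.11651637 -0.11516585] t [-0.0756476  -0.07476543  0.07655254  0.07740718] 6753
 prong t [(np.float64(-0.08), np.int64(7)), (np.float64(-0.076), np.int64(299)), (np.float64(-0.072), np.int64(338)), (np.float64(-0.068), np.int64(340)), (np.float64(-0.064), np.int64(339)), (np.float64(-0.06), np.int64(373)), (np.float64(-0.056), np.int64(6)), (np.float64(0.056), np.int64(237)), (np.float64(0.06), np.int64(335)), (np.float64(0.064), np.int64(336)), (np.float64(0.068), np.int64(339)), (np.float64(0.072), np.int64(334)), (np.float64(0.076), np.int64(119))]
 bottle t ext [-0.07833472 -0.07642442  0.12064968  0.12220237]
 face s [-0.15778296  0.08715875] t [-0.24428361  0.228231  ]
scene1 tilt 9.738692411520848 nyaw -0.026061381956965043
 yaw -0.029376525581845687 h0 0.03944961404242859 bottle s,.,dh [ 4.20455339e-02 -9.48573598e-05 -2.04771644e-04] 0.015049956938351934 1576
 
[... 1020 characters left out ...]
0.07890798  0.07348424  0.07527982] 558
 prong t [(np.float64(-0.08), np.int64(19)), (np.float64(-0.076), np.int64(19)), (np.float64(-0.072), np.int64(19)), (np.float64(-0.068), np.int64(18)), (np.float64(-0.064), np.int64(17)), (np.float64(-0.06), np.int64(7)), (np.float64(0.052), np.int64(10)), (np.float64(0.056), np.int64(18)), (np.float64(0.06), np.int64(13)), (np.float64(0.064), np.int64(18)), (np.float64(0.068), np.int64(13)), (np.float64(0.072), np.int64(9))]
 tab 99 [-0.11168484 -0.09521924 -0.07895729] [-0.01069753 -0.00684445  0.00444181] 0.06265199409011306
 bottle t ext [-0.08490354 -0.08408777  0.11911697  0.12166751]
 face s [-0.15774404  0.22933562] t [-1.00132054  0.40919657]
```

Request:
play_rows --steps '[-1,0.47,-0.2,0,0,0,0,-1,0,0,0,0,0.0873,-0.004,-1,0,0,0,0,0.0873,-0.004,-1,0,0,3.5,0,0,0,-1,0,0,3.5,0,0,0,-1,0,0,3.5,0,0,0,-1,0,0,2.5,0,0,0,-1,0,0,1.6,0,0,0,-1,0,0,0,0,0,0,-1,0,0,0,0,0,0]'

```text
time_s: 4.35
ee_pos: [0.5299, 0.2709, 0.0881]
eef_rot: [3.141, -0.175, -0.028]
contact_force: [-0.3, -0.4, -1.4]
gripper_width: 0.503
gripper_force: 15.0
```

```bash
cat > st.py <<'E'
from fit import *
s=arm.get_state();u,v,n=frame(-.027);d=s['ee_pos']-O
print('s %.1f t %.1f h %.1f mm'%tuple(1000*np.array([d@u,d@v,d@n-.0395])),np.round(s['eef_rot'],4),'F s,t,h',np.round([s['contact_force']@u,s['contact_force']@v,s['contact_force']@n],2),s['time_s'],s['gripper_width']*88)
E
python3 st.py
```

```text
s -53.8 t -1.0 h 59.5 mm [ 3.1407 -0.1745 -0.0278] F s,t,h [-0.48 -0.44 -1.36] 4.35 44.26881180033517
```

Request:
play_rows --steps '[-1,-0.1,-0.2,1.5,0,0,0,-1,0,0,1.5,0,0,0,-1,0,0,1.2,0,0,0,-1,0,0,0.3,0,0,0,-1,0,0,0.1,0,0,0,-1,0,0,0,0,0,0]'

```text
time_s: 4.95
ee_pos: [0.5365, 0.2732, 0.0423]
eef_rot: [3.141, -0.175, -0.027]
contact_force: [0.5, 0.9, -1.8]
gripper_width: 0.5
gripper_force: 15.0
```

```bash
python3 st.py
```

```text
s -55.2 t 1.4 h 13.2 mm [ 3.1409 -0.1746 -0.027 ] F s,t,h [ 0.16  0.88 -1.9 ] 4.95 44.04137924181691
```

Request:
play_rows --steps '[-1,0,0,0.05,0,0,0,-1,0,0,0,0,0,0]'

```text
time_s: 5.15
ee_pos: [0.5368, 0.2733, 0.0423]
eef_rot: [3.141, -0.175, -0.027]
contact_force: [0.9, -0.6, -1.2]
gripper_width: 0.5
gripper_force: 15.0
```

Request:
play_rows --steps '[-1,0,0,0.05,0,0,0,-1,0,0,0,0,0,0]'

```text
time_s: 5.35
ee_pos: [0.5367, 0.2732, 0.0416]
eef_rot: [3.141, -0.175, -0.027]
contact_force: [0.6, 0.4, -1.2]
gripper_width: 0.497
gripper_force: 15.0
```

Request:
play_rows --steps '[-1,0,0,0.05,0,0,0,-1,0,0,0,0,0,0]'

```text
time_s: 5.55
ee_pos: [0.5367, 0.2732, 0.0416]
eef_rot: [3.141, -0.175, -0.027]
contact_force: [-3.2, -0.2, 5.7]
gripper_width: 0.503
gripper_force: 15.0
```

Request:
play_rows --steps '[-1,0,0,-0.05,0,0,0,-1,1,0,0,0,0,0,-1,1,0,0,0,0,0,-1,0.5,0,0,0,0,0,-1,0,0,0,0,0,0]'

```text
time_s: 6.05
ee_pos: [0.5626, 0.2727, 0.0461]
eef_rot: [-3.141, -0.176, -0.028]
contact_force: [1.6, -0.4, 2.9]
gripper_width: 0.502
gripper_force: 15.0
```

```bash
python3 st.py
```

```text
s -28.9 t 1.7 h 12.4 mm [-3.1414 -0.1763 -0.0275] F s,t,h [ 2.14 -0.38  2.57] 6.05 44.179649675349715
```

Request:
play_rows --steps '[-1,0.2,0,0,0,0,0,-1,0,0,0,0,0,0,-1,0,0,0,0,0,0]'

```text
time_s: 6.35
ee_pos: [0.5629, 0.2725, 0.0462]
eef_rot: [3.141, -0.174, -0.027]
contact_force: [-2.3, 0.6, 3.2]
gripper_width: 0.503
gripper_force: 15.0
```

```bash
cat >> st.py <<'E'
for k in ("scene","side"):
    p,P=cap(k); print(k,'bottle s',[np.round(1000*bottle(P,-.027,h)[0][0],2) for h in ((.0394,) if k=="scene" else (.0388,))])
E
python3 st.py
```

```text
s -28.6 t 1.5 h 12.4 mm [ 3.1409 -0.1744 -0.0269] F s,t,h [-1.72  0.56  3.53] 6.35 44.22173474686811
scene bottle s [np.float64(40.44)]
side bottle s [np.float64(38.37)]
```

Request:
play_rows --steps '[-1,0.1,0,0,0,0,0,-1,0,0,0,0,0,0,-1,0,0,0,0,0,0]'

```text
time_s: 6.75
ee_pos: [0.5633, 0.2723, 0.0463]
eef_rot: [3.14, -0.173, -0.027]
contact_force: [-7.0, 0.9, 5.5]
gripper_width: 0.499
gripper_force: 15.0
```

```bash
python3 st.py
```

```text
s -28.2 t 1.3 h 12.4 mm [ 3.1404 -0.1733 -0.0269] F s,t,h [-6.    0.67  6.63] 6.75 43.88745644570163
scene bottle s [np.float64(40.19)]
side bottle s [np.float64(38.86)]
```

Request:
play_rows --steps '[-1,0.1,0,0,0,0,0,-1,0,0,0,0,0,0,-1,0,0,0,0,0,0]'

```text
time_s: 7.15
ee_pos: [0.564, 0.2722, 0.0464]
eef_rot: [3.14, -0.173, -0.027]
contact_force: [-6.8, 0.8, 6.7]
gripper_width: 0.502
gripper_force: 15.0
```

```bash
python3 st.py
```

```text
s -27.5 t 1.2 h 12.4 mm [ 3.1401 -0.1727 -0.0268] F s,t,h [-5.52  0.61  7.78] 7.15 44.16505520868155
scene bottle s [np.float64(40.44)]
side bottle s [np.float64(38.39)]
```

```bash
cat > bt.py <<'E'
from fit import *
u,v,n=frame(-.027)
def fitc(P,m,h0):
    p=P[m]-O; s,h=p@u,p@n-h0
    r=least_squares(lambda q:np.hypot(s-q[0],h-.032)-.032,[.042],loss='soft_l1',f_scale=.001); return r.x[0]*1000
for k,old,h0 in(("scene","scene1",.0394),("side","side1",.0388)):
    Q=np.load("pics/%s.npy"%old); p=Q-O; s,t,h=p@u,p@v,p@n-h0
    mask=(abs(np.hypot(s-.0418,h-.032)-.032)<.004)&(h>.02)&(abs(t-.005)<.078)
    for i in range(2):
        _,P=cap(k); m=mask&(np.linalg.norm(P-Q,axis=2)<.012)
        print(k,m.sum(),'before %.2f now %.2f'%(fitc(Q,m,h0),fitc(P,m,h0)))
E
python3 bt.py
```

```text
scene 1744 before 42.03 now 42.15
scene 1744 before 42.04 now 42.02
side 368 before 41.49 now 41.46
side 368 before 41.45 now 41.54
```

Request:
play_rows --steps '[-1,0,0,-0.05,0,0,0,-1,0.05,0,0,0,0,0,-1,0,0,0,0,0,0]'

```text
time_s: 7.75
ee_pos: [0.5658, 0.2722, 0.0468]
eef_rot: [3.141, -0.175, -0.027]
contact_force: [-0.2, -0.4, -1.6]
gripper_width: 0.499
gripper_force: 15.0
```

```bash
python3 st.py; python3 bt.py
```

```text
s -25.6 t 1.3 h 12.6 mm [ 3.1408 -0.1746 -0.0271] F s,t,h [-0.44 -0.44 -1.52] 7.75 43.914089442204634
scene bottle s [np.float64(40.38)]
side bottle s [np.float64(38.51)]
scene 1746 before 42.03 now 42.10
scene 1742 before 42.02 now 42.05
side 351 before 41.49 now 41.43
side 353 before 41.49 now 41.38
```

Request:
play_rows --steps '[-1,0.1,0,0,0,0,0,-1,0,0,0,0,0,0]'

```text
time_s: 8.25
ee_pos: [0.5661, 0.2721, 0.0469]
eef_rot: [3.14, -0.174, -0.027]
contact_force: [-0.8, -0.3, -2.2]
gripper_width: 0.499
gripper_force: 15.0
```

```bash
sed -i '/^for/,$d' st.py; python3 st.py; python3 bt.py
```

```text
s -25.3 t 1.2 h 12.6 mm [ 3.1404 -0.1736 -0.027 ] F s,t,h [-1.15 -0.27 -2.06] 8.25 43.94543907749771
scene 1743 before 42.03 now 42.08
scene 1744 before 42.03 now 42.01
side 351 before 41.45 now 41.53
side 351 before 41.47 now 41.77
```

Request:
play_rows --steps '[-1,0.1,0,0,0,0,0,-1,0,0,0,0,0,0]'

```text
time_s: 8.65
ee_pos: [0.5671, 0.2721, 0.0471]
eef_rot: [3.14, -0.174, -0.027]
contact_force: [-3.7, -0.9, -2.4]
gripper_width: 0.501
gripper_force: 15.0
```

```bash
python3 st.py; python3 bt.py
```

```text
s -24.3 t 1.2 h 12.6 mm [ 3.1403 -0.1735 -0.027 ] F s,t,h [-4.01 -0.97 -1.74] 8.65 44.12290691840488
scene 1720 before 42.03 now 42.97
scene 1719 before 42.03 now 42.93
side 336 before 41.46 now 42.30
side 337 before 41.47 now 42.66
```

Request:
play_rows --steps '[-1,0.1,0,0,0,0,0,-1,0,0,0.04,0,0,0,-1,0,0,0,0,0,0,-1,0,0,0,0,0,0,-1,0,0,0,0,0,0]'

```text
time_s: 9.35
ee_pos: [0.5689, 0.2723, 0.0473]
eef_rot: [3.141, -0.175, -0.027]
contact_force: [-2.1, 0.1, -2.2]
gripper_width: 0.502
gripper_force: 15.0
```

```bash
python3 st.py; python3 bt.py
```

```text
s -22.4 t 1.5 h 12.5 mm [ 3.1412 -0.1752 -0.027 ] F s,t,h [-2.49  0.04 -1.79] 9.35 44.161975597765895
scene 1662 before 42.04 now 44.79
scene 1670 before 42.05 now 44.80
side 300 before 41.62 now 43.91
side 305 before 41.58 now 44.31
```

Request:
play_rows --steps '[-1,0,0,0.05,0,0,0,-1,0,0,0,0,0,0,-1,0,0,0,0,0,0]'

```text
time_s: 9.85
ee_pos: [0.5689, 0.2724, 0.0472]
eef_rot: [3.141, -0.175, -0.027]
contact_force: [-3.7, -1.1, 5.7]
gripper_width: 0.5
gripper_force: 15.0
```

Request:
play_rows --steps '[0.02,0,0,0,0,0,0,0.04,0,0,0,0,0,0,0.08,0,0,0,0,0,0,0.3,0,0,0,0,0,0,0.36,0,0,0,0,0,0,0.36,0,0,0,0,0,0]'

```text
time_s: 10.45
ee_pos: [0.5688, 0.2723, 0.0467]
eef_rot: [3.141, -0.175, -0.027]
contact_force: [-0.1, -0.4, -0.2]
gripper_width: 0.678
gripper_force: 0.0
```

```bash
python3 st.py; python3 bt.py
```

```text
s -22.7 t 1.4 h 11.9 mm [ 3.1409 -0.1747 -0.027 ] F s,t,h [-0.1  -0.41 -0.14] 10.45 59.6864475119187
scene 1663 before 42.04 now 44.79
scene 1665 before 42.05 now 44.72
side 322 before 41.51 now 44.22
side 325 before 41.52 now 44.20
```

Request:
play_rows --steps '[0.36,0,0,-4,0,0,0,0.36,0,0,-4.5,0,0,0,0.36,0,0,-4.5,0,0,0,0.36,-3.5,0.1,0,0,0,0,0.36,-3.5,0,0,0,0,0,0.36,0,0,0,0,0,0]'

```text
time_s: 11.25
ee_pos: [0.4728, 0.2727, 0.1617]
eef_rot: [3.139, -0.171, -0.025]
contact_force: [0.6, -0.1, -0.8]
gripper_width: 0.681
gripper_force: 0.0
```

```bash
python3 st.py; python3 - <<'E'
from fit import *
u,v,n=frame(-.027)
for k,h0 in(("wrist",.0402),("scene",.0394),("side",.0388)):
    _,P=cap(k,"t_"+k); p=P.reshape(-1,3)-O; s,t,h=p@u*1000,p@v*1000,(p@n-h0)*1000
    m=(h>40)&(h<66)&(s>-125)&(s<-60)&(abs(t)<25)
    if m.sum()>20: print(k,m.sum(),'tab s',np.percentile(s[m],[2,50,98]),'t',np.percentile(t[m],[2,50,98]),'h',np.percentile(h[m],[50,98]))
    m=(h>17)&(h<27)&(s>-135)&(s<-80)&(abs(t)<100)
    if m.sum()>20: print(k,m.sum(),'bar s',np.percentile(s[m],[1,99]),'t',np.percentile(t[m],[1,99]))
    m=(h>38)&(h<50)&(s>-60)&(s<0)&(abs(t)<40)
    if m.sum()>20: print(k,m.sum(),'heel s',np.percentile(s[m],[2,98]),'t',np.percentile(t[m],[2,98]))
E
```

```text
s -97.2 t -0.7 h 141.9 mm [ 3.1388 -0.171  -0.0254] F s,t,h [ 0.42 -0.04 -0.92] 11.25 59.9342971227111
wrist 1044 tab s [-108.83735252  -90.67797614  -76.55626184] t [-5.69324337  0.54915553  7.40332346] h [60.33558666 61.87376304]
wrist 7758 bar s [-117.44525518  -81.36307925] t [-74.3177004  75.9664467]
wrist 2405 heel s [-34.713927   -11.49464755] t [-19.01644415  22.86116012]
scene 107 tab s [-108.53089576  -87.24248569  -73.58521934] t [-5.64181351  2.55464934  7.86889821] h [58.46996895 65.35964942]
scene 653 bar s [-117.18965053  -80.40677419] t [-74.54895047  76.58642306]
scene 185 heel s [-33.38932715  -7.89600506] t [-19.10159573  23.77335435]
side 85 tab s [-110.87452251  -95.99947944  -78.60945331] t [-11.67179821  -6.38540642   5.14498942] h [54.40802728 62.74089901]
side 339 bar s [-119.46759854  -81.45399498] t [-80.55201744  76.20719414]
side 84 heel s [-35.93073269 -11.8194375 ] t [-23.74681738  19.95939304]
```

Request:
play_rows --steps '[0.36,0,0,3.5,0,0,0,0.36,0,0,3.5,0,0,0,0.36,0,0,2.8,0,0,0,0.36,0,0,1.5,0,0,0,0.36,0,0,0,0,0,0,0.36,0,0,0,0,0,0]'

```text
time_s: 12.0
ee_pos: [0.4975, 0.2734, 0.0516]
eef_rot: [3.141, -0.175, -0.027]
contact_force: [0.4, 0.2, 0.5]
gripper_width: 0.684
gripper_force: 0.0
```

```bash
python3 st.py; python3 bt.py
```

```text
s -92.0 t 0.6 h 29.1 mm [ 3.1411 -0.175  -0.0275] F s,t,h [0.47 0.17 0.39] 12.0 60.18211637897495
scene 1672 before 42.04 now 44.67
scene 1665 before 42.04 now 44.88
side 607 before 41.83 now 44.40
side 617 before 41.80 now 44.51
```

Request:
play_rows --steps '[0.36,0,0,0.4,0,0,0,-0.3,0,0,0,0,0,0,-1,0,0,0,0,0,0,-1,0,0,0,0,0,0,-1,0,0,0,0,0,0,-1,0,0,0,0,0,0,-1,0,0,0,0,0,0]' --grip_force 40

```text
time_s: 12.9
ee_pos: [0.4975, 0.2732, 0.0473]
eef_rot: [3.141, -0.175, -0.027]
contact_force: [-0.0, -0.2, -0.8]
gripper_width: 0.176
gripper_force: 0.0
```

```bash
python3 st.py; python3 bt.py
```

```text
s -92.8 t 0.4 h 24.9 mm [ 3.1409 -0.1746 -0.0271] F s,t,h [-0.16 -0.18 -0.76] 12.9 15.486964984023079
scene 1664 before 42.04 now 44.84
scene 1661 before 42.05 now 44.77
side 602 before 41.88 now 44.44
side 615 before 41.81 now 44.68
```

Request:
play_rows --steps '[-1,0,0,0,0,0,0,-1,0,0,0,0,0,0,-1,-0.4,0,0,0,0,0,-1,-0.6,0,0,0,0,0,-1,-0.6,0,0,0,0,0,-1,0,0,0,0,0,0]'

```text
time_s: 13.7
ee_pos: [0.4805, 0.2736, 0.0443]
eef_rot: [3.141, -0.174, -0.027]
contact_force: [-2.7, 1.7, 1.2]
gripper_width: 0.156
gripper_force: 40.0
```

```bash
python3 st.py; python3 bt.py
```

```text
s -110.0 t 0.4 h 24.9 mm [ 3.1406 -0.1736 -0.0267] F s,t,h [-2.5   1.64  1.65] 13.7 13.730218448444418
scene 1665 before 42.04 now 44.83
scene 1667 before 42.03 now 44.77
side 612 before 41.82 now 44.45
side 604 before 41.90 now 44.61
```

Request:
play_rows --steps '[-1,0,0,-3,0,0,0,-1,0,0,-4,0,0,0,-1,0,0,-4,0,0,0,-1,0,0,-4,0,0,0,-1,0,0,-4,0,0,0,-1,0,0,0,0,0,0]'

```text
time_s: 14.5
ee_pos: [0.4498, 0.2757, 0.2358]
eef_rot: [-3.138, -0.18, -0.027]
contact_force: [2.1, 1.5, -6.5]
gripper_width: 0.157
gripper_force: 40.0
```

```bash
python3 st.py; python3 bt.py; python3 - <<'E'
from fit import *
S=np.load("pics/side1.npy"); 
_,Q=cap("scene","scene2"); _,S2=cap("side","side2")
for nm,P in(("side1",S),("side2",S2),("scene2",Q)):
    print(nm)
    for k,b in dict(cabtop=(.45,.95,-.6,-.1,.118,.132),floor=(.37,.56,-.48,-.2,.015,.032),rim=(.33,.53,-.52,-.15,.098,.114),handle=(.28,.345,-.5,-.17,.078,.097)).items():
        q=sel(P,*b)
        if len(q)>30: rect(q,k)
E
```

```text
s -107.0 t 1.7 h 218.9 mm [-3.1384 -0.18   -0.0273] F s,t,h [ 0.88  1.55 -6.75] 14.5 13.774866871815352
scene 1666 before 42.04 now 44.60
scene 1665 before 42.04 now 44.74
side 607 before 41.86 now 44.45
side 600 before 41.91 now 44.27
side1
cabtop 8908 c [ 674.  -272.8] size [260.6 351.1] ang 4.2 zmax 127.0 med [ 664.2 -336.3]
floor 4147 c [ 465.4 -346.8] size [189.2 241.9] ang 0.0 zmax 26.6 med [ 487.8 -327.5]
rim 1662 c [ 440.8 -371.4] size [182.3 294.4] ang 1.0 zmax 113.4 med [ 367.2 -376.1]
handle 416 c [ 332.2 -349.7] size [ 33.1 127.9] ang 4.5 zmax 93.8 med [ 321.8 -352.1]
side2
cabtop 8824 c [ 677.2 -321.9] size [261.2 252.4] ang 4.4 zmax 126.9 med [ 664.9 -336.8]
floor 4159 c [ 465.4 -346.1] size [188.9 243.2] ang 0.1 zmax 26.9 med [ 488.1 -328.2]
rim 1666 c [ 440.9 -371.4] size [182.2 294.7] ang 0.9 zmax 113.4 med [ 367.2 -376.5]
handle 413 c [ 328.2 -350.5] size [ 32.3 128.3] ang 0.0 zmax 93.6 med [ 321.5 -353. ]
scene2
cabtop 8328 c [ 678.4 -321.2] size [259.3 257.1] ang 4.5 zmax 129.3 med [ 686.8 -314.3]
floor 2085 c [ 471.  -328.3] size [195.7 237.5] ang 4.2 zmax 30.2 med [ 439.5 -359.1]
rim 962 c [ 430.5 -369.1] size [301.4 196.8] ang 89.8 zmax 113.5 med [ 376.7 -354.4]
handle 173 c [ 328.4 -348.2] size [ 22.9 129.9] ang 3.2 zmax 95.4 med [ 326.1 -345. ]
```

Request:
play_rows --steps '[-1,0,0,0,0,-0.0873,0,-1,0,0,0,0,-0.0873,0,-1,0,2,0,0,0,-0.052,-1,0,4,0,0,0,-0.052,-1,-0.7,4.4,0,0,0,0,-1,-0.7,4.4,0,0,0,0,-1,-0.7,4.4,0,0,0,0,-1,-0.7,4.4,0,0,0,0,-1,-0.7,4.4,0,0,0,0,-1,-0.7,4.4,0,0,0,0]'

```text
time_s: 15.8
ee_pos: [0.4267, -0.0536, 0.2307]
eef_rot: [3.141, 0.002, 0.077]
contact_force: [2.3, 0.8, -7.9]
gripper_width: 0.159
gripper_force: 40.0
```

Request:
play_rows --steps '[-1,-0.7,4.4,0,0,0,0,-1,-0.7,4.4,0,0,0,0,-1,-0.7,4.4,0,0,0,0,-1,-0.7,4.4,0,0,0,0,-1,0,4.4,0,0,0,0,-1,0,4.4,0,0,0,0,-1,0,3,0,0,0,0,-1,0,0,0,0,0,0,-1,0,0,0,0,0,0]'

```text
time_s: 16.7
ee_pos: [0.4213, -0.3472, 0.2301]
eef_rot: [-3.14, 0.003, 0.075]
contact_force: [-0.6, 0.6, -7.7]
gripper_width: 0.155
gripper_force: 40.0
```

```bash
python3 bt.py; python3 - <<'E'
from fit import *
s=arm.get_state(); print(s['ee_pos'],s['eef_rot'],s['time_s'],s['gripper_width']*88)
_,P=cap("wrist","w4")
i=cv2.imread("pics/w4.png"); cv2.imwrite("pics/w4v.png",cv2.resize(i,(560,420)))
c=np.array([.6775,-.3218]);a=np.array([.997,.0769]);b=np.array([-.0769,.997])
p=P.reshape(-1,3); X=(p[:,:2]-c)@a*1000+250; Y=(p[:,:2]-c)@b*1000; z=p[:,2]*1000
for nm,z0,z1 in(("floor",16,30),("rim",97,112),("stop",200,260),("cab",118,134)):
    m=(z>z0)&(z<z1)&(abs(Y)<135)&(X>-120)
    if m.sum()>30: print(nm,m.sum(),'X',np.percentile(X[m],[1,5,50,95,99]).round(1),'Y',np.percentile(Y[m],[1,5,50,95,99]).round(1),'z',np.median(z[m]).round(1))
E
```

```text
scene 1663 before 42.06 now 44.72
scene 1657 before 42.06 now 44.75
side 607 before 41.92 now 44.67
side 611 before 41.89 now 44.56
[ 0.42201977 -0.34591044  0.23150083] [-3.14125650e+00  1.07325092e-03  7.79408037e-02] 16.9 13.640813041241941
floor 43547 X [-50.  -40.7  54.6 132.1 138.5] Y [-102.5  -94.1    0.9   96.6  104.9] z 23.1
rim 451 X [117.1 118.3 122.6 124.4 125.1] Y [-122.9 -120.1 -102.7  122.   124.9] z 103.9
stop 40406 X [-21.8 -17.5  22.6  90.6  95.6] Y [-79.6 -76.8  -4.1  68.7  71.5] z 229.6
cab 20815 X [122.5 122.8 137.  150.6 151.8] Y [-121.6 -111.6    1.   113.5  123.5] z 126.1
```

View pics/w4v.png

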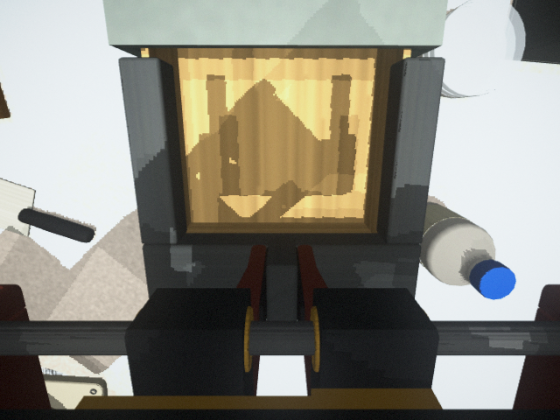

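The wrist view shows the stop held level above the open drawer, its prongs towards the cabinet and its outline inside the drawer. It needs a 5 mm shift in y, then I lower it.

Request:
play_rows --steps '[-1,0,-0.5,2,0,0,0,-1,0,0,3.5,0,0,0,-1,0,0,3.5,0,0,0,-1,0,0,3.5,0,0,0,-1,0,0,3,0,0,0,-1,0,0,1.7,0,0,0,-1,0,0,0.7,0,0,0,-1,0,0,0,0,0,0]'

```text
time_s: 17.75
ee_pos: [0.4219, -0.3416, 0.0527]
eef_rot: [-3.142, 0.001, 0.078]
contact_force: [0.7, -0.1, -7.0]
gripper_width: 0.158
gripper_force: 40.0
```

Request:
play_rows --steps '[-1,0,0,0.15,0,0,0,-1,0,0,0,0,0,0]'

```text
time_s: 17.95
ee_pos: [0.4227, -0.3427, 0.0527]
eef_rot: [3.139, -0.002, 0.077]
contact_force: [-1.1, 0.1, -6.8]
gripper_width: 0.156
gripper_force: 40.0
```

Request:
play_rows --steps '[-1,0,0,0.1,0,0,0,-1,0,0,0,0,0,0]'

```text
time_s: 18.15
ee_pos: [0.4221, -0.3425, 0.0512]
eef_rot: [3.14, -0.001, 0.077]
contact_force: [0.2, 0.1, -6.8]
gripper_width: 0.156
gripper_force: 40.0
```

Request:
play_rows --steps '[-1,0,0,0.1,0,0,0,-1,0,0,0,0,0,0]'

```text
time_s: 18.35
ee_pos: [0.4218, -0.3422, 0.0496]
eef_rot: [3.141, 0.0, 0.077]
contact_force: [0.1, -0.3, -7.7]
gripper_width: 0.16
gripper_force: 40.0
```

Request:
play_rows --steps '[-1,0,0,0.1,0,0,0,-1,0,0,0.05,0,0,0,-1,0,0,0,0,0,0]'

```text
time_s: 18.65
ee_pos: [0.4218, -0.3422, 0.0479]
eef_rot: [3.141, 0.0, 0.077]
contact_force: [-0.6, -0.3, -6.8]
gripper_width: 0.158
gripper_force: 40.0
```

Request:
play_rows --steps '[-1,0,0,0.1,0,0,0,-1,0,0,0,0,0,0,-1,0,0,0,0,0,0]'

```text
time_s: 18.95
ee_pos: [0.4219, -0.3422, 0.047]
eef_rot: [3.141, 0.0, 0.077]
contact_force: [-0.5, -0.2, -7.5]
gripper_width: 0.156
gripper_force: 40.0
```

Request:
play_rows --steps '[-1,0,0,0.1,0,0,0,-1,0,0,0,0,0,0,-1,0,0,0,0,0,0]'

```text
time_s: 19.25
ee_pos: [0.4222, -0.3423, 0.0467]
eef_rot: [3.141, -0.001, 0.077]
contact_force: [0.3, 2.6, 3.9]
gripper_width: 0.157
gripper_force: 40.0
```

Request:
play_rows --steps '[-1,0,0,0.05,0,0,0,-1,0,0,0,0,0,0,-1,0,0,0,0,0,0]'

```text
time_s: 19.55
ee_pos: [0.4224, -0.3423, 0.0467]
eef_rot: [3.14, -0.001, 0.077]
contact_force: [-0.5, 4.3, 9.4]
gripper_width: 0.158
gripper_force: 40.0
```

Request:
play_rows --steps '[-0.5,0,0,0,0,0,0,-0.2,0,0,0,0,0,0,-0.2,0,0,0,0,0,0,-0.2,0,0,0,0,0,0,-0.2,0,0,0,0,0,0,-0.2,0,0,-3,0,0,0,-0.2,0,0,-5,0,0,0,-0.2,0,0,-5,0,0,0,-0.2,0,0,-4,0,0,0,-0.2,0,0,0,0,0,0]'

```text
time_s: 20.55
ee_pos: [0.4246, -0.3444, 0.2214]
eef_rot: [3.133, -0.008, 0.077]
contact_force: [0.4, -0.4, -0.3]
gripper_width: 0.399
gripper_force: 0.0
```

```bash
python3 bt.py; python3 - <<'E'
from fit import *
s=arm.get_state(); print(s['ee_pos'],s['eef_rot'],s['time_s'],s['gripper_width']*88)
_,P=cap("wrist","w5")
c=np.array([.6775,-.3218]);a=np.array([.997,.0769]);b=np.array([-.0769,.997])
p=P.reshape(-1,3); X=(p[:,:2]-c)@a*1000+250; Y=(p[:,:2]-c)@b*1000; z=p[:,2]*1000
for nm,z0,z1 in(("floor",16,30),("bar",40,50),("tab",76,90),("rim",97,112)):
    m=(z>z0)&(z<z1)&(abs(Y)<103)&(X>-50)&(X<122)
    if m.sum()>30: print(nm,m.sum(),'X',np.percentile(X[m],[1,50,99]).round(1),'Y',np.percentile(Y[m],[1,50,99]).round(1),'z',np.percentile(z[m],[5,50,95]).round(1))
_,P=cap("side"); p=P.reshape(-1,3); X=(p[:,:2]-c)@a*1000+250; Y=(p[:,:2]-c)@b*1000; z=p[:,2]*1000
m=(abs(Y)<80)&(X>-130)&(X<-78)&(z>60)&(z<100)
print('handle',m.sum(),np.percentile(X[m],[2,25,50,75,98]).round(1),np.percentile(Y[m],[2,50,98]).round(1),np.percentile(z[m],[5,50,95]).round(1))
E
```

```text
scene 1658 before 42.04 now 44.69
scene 1668 before 42.05 now 44.71
side 608 before 41.89 now 44.56
side 605 before 41.88 now 44.62
[ 0.42106844 -0.34145352  0.21424068] [-3.14062093e+00  1.80194451e-03  7.68521178e-02] 20.75 35.2737977420025
floor 29069 X [-49.6  59.2 121.1] Y [-102.6   -0.6  101.6] z [21.8 23.1 24.5]
bar 11624 X [-49.9   2.6  97.2] Y [-102.9  -13.5   76.1] z [43.  44.9 46.4]
tab 2243 X [-50.   -7.4 118.6] Y [-103.   -39.7   96.8] z [77.3 82.9 89.1]
rim 982 X [-50.  -12.8 118.6] Y [-103.  -102.6   98.8] z [ 97.3 101.1 104.6]
handle 411 [-111.8 -109.6 -106.8 -102.8  -80.4] [-62.5 -10.7  58.3] [85.9 90.2 93.1]
```

Request:
play_rows --steps '[-1,-3.6,0,0,0,0,0,-1,-3.6,0,0,0,0,0,-1,-3.6,0,0,0,0,0,-1,-3.6,0,0,0,0,0,-1,0,0,3,0,0,0,-1,0,0,4,0,0,0,-1,0,0,4,0,0,0,-1,0,0,3.6,0,0,0,-1,0,0,0,0,0,0,-1,0,0,0,0,0,0]'

```text
time_s: 21.85
ee_pos: [0.2778, -0.3525, 0.069]
eef_rot: [-3.139, 0.002, 0.077]
contact_force: [0.4, -0.8, 1.3]
gripper_width: 0.006
gripper_force: 0.0
```

```bash
cat > d.py <<'E'
from fit import *
c=np.array([.6775,-.3218]);a=np.array([.997,.0769]);b=np.array([-.0769,.997])
s=arm.get_state();q=s['ee_pos'][:2]-c;F=s['contact_force'][:2];print('tcp X %.1f Y %.1f z %.1f'%(q@a*1000+250,q@b*1000,s['ee_pos'][2]*1000),'F',F@a,F@b,s['eef_rot'],s['gripper_width'],s['time_s'])
E
python3 d.py
```

```text
tcp X -150.9 Y 0.1 z 69.0 F 0.28879260848409133 -0.8206031544496334 [-3.13938622e+00  1.90371846e-03  7.68516943e-02] 0.00610318178676225 21.85
```

Request:
play_rows --steps '[-1,1.5,0,0,0,0,0,-1,0.7,0,0,0,0,0,-1,0.7,0,0,0,0,0,-1,0.8,0,0,0,0,0,-1,1,0,0,0,0,0,-1,1.2,0,0,0,0,0,-1,1.5,0,0,0,0,0,-1,1.5,0,0,0,0,0,-1,1.5,0,0,0,0,0,-1,1.5,0,0,0,0,0]'

```text
time_s: 22.85
ee_pos: [0.3984, -0.3439, 0.0695]
eef_rot: [3.141, 0.0, 0.077]
contact_force: [-1.3, -1.7, -0.4]
gripper_width: 0.006
gripper_force: 0.8
```

```bash
python3 d.py; python3 bt.py
```

```text
tcp X -30.0 Y -0.6 z 69.5 F -1.4682102159032486 -1.5440331378981402 [3.14095880e+00 1.41103439e-04 7.72124398e-02] 0.006496094733608442 22.85
scene 1663 before 42.06 now 44.72
scene 1668 before 42.04 now 44.66
side 67 before 42.13 now 44.23
side 55 before 41.87 now 44.47
```

Request:
play_rows --steps '[-1,1.5,0,0,0,0,0,-1,1.5,0,0,0,0,0,-1,1.5,0,0,0,0,0,-1,1.2,0,0,0,0,0,-1,1,0,0,0,0,0,-1,0.6,0,0,0,0,0,-1,0.4,0,0,0,0,0,-1,0.3,0,0,0,0,0,-1,0,0,0,0,0,0]'

```text
time_s: 23.95
ee_pos: [0.477, -0.3381, 0.0697]
eef_rot: [3.141, -0.0, 0.077]
contact_force: [0.4, 0.1, -0.3]
gripper_width: 0.008
gripper_force: 0.0
```

```bash
python3 d.py
```

```text
tcp X 48.9 Y -0.8 z 69.7 F 0.4214750680661956 0.03072646571498605 [ 3.14067720e+00 -3.47951863e-04  7.67993437e-02] 0.007775279289782236 23.95
```

Request:
play_rows --steps '[-1,0.3,0,0,0,0,0,-1,0.2,0,0,0,0,0,-1,0,0,0,0,0,0]'

```text
time_s: 24.25
ee_pos: [0.4819, -0.3377, 0.0696]
eef_rot: [3.141, -0.0, 0.077]
contact_force: [-0.0, -1.1, 0.5]
gripper_width: 0.007
gripper_force: 0.0
```

```bash
python3 d.py
```

```text
tcp X 53.8 Y -0.8 z 69.6 F -0.10238262027239328 -1.1207815289009633 [ 3.14071509e+00 -2.91516404e-04  7.67914930e-02] 0.006911594469164725 24.25
```

Request:
play_rows --steps '[-1,0.3,0,0,0,0,0,-1,0.2,0,0,0,0,0,-1,0,0,0,0,0,0]'

```text
time_s: 24.55
ee_pos: [0.4842, -0.3373, 0.0695]
eef_rot: [-3.141, 0.005, 0.077]
contact_force: [-10.8, -3.5, 6.3]
gripper_width: 0.006
gripper_force: 5.9
```

```bash
python3 d.py
```

```text
tcp X 56.1 Y -0.6 z 69.5 F -11.016945123700129 -2.6342591079643722 [-3.14114235  0.00489716  0.07749801] 0.005686772813533189 24.55
```

Request:
play_rows --steps '[-1,0.2,0,0,0,0,0,-1,0.2,0,0,0,0,0,-1,0,0,0,0,0,0]'

```text
time_s: 24.85
ee_pos: [0.4843, -0.3372, 0.0695]
eef_rot: [-3.139, 0.012, 0.078]
contact_force: [-27.6, -8.7, 16.9]
gripper_width: 0.004
gripper_force: 13.9
```

```bash
python3 d.py
```

```text
tcp X 56.2 Y -0.5 z 69.5 F -28.134206391902982 -6.525113356888293 [-3.13944732  0.01154432  0.07806453] 0.004151430419345806 24.85
```

Request:
play_rows --steps '[-1,-0.6,0,0,0,0,0,-1,-2,0,0,0,0,0,-1,-3,0,0,0,0,0,-1,-3,0,0,0,0,0,-1,0,0,-4,0,0,0,-1,0,0,-4,0,0,0,-1,0,0,0,0,0,0]'

```text
time_s: 25.55
ee_pos: [0.4076, -0.3459, 0.1545]
eef_rot: [3.134, -0.007, 0.076]
contact_force: [0.2, -0.7, -0.1]
gripper_width: 0.005
gripper_force: 0.0
```

```bash
python3 bt.py; python3 - <<'E'
from d import *
for k in("side","scene"):
    _,P=cap(k,"end_"+k); p=P.reshape(-1,3); X=(p[:,:2]-c)@a*1000+250; Y=(p[:,:2]-c)@b*1000; z=p[:,2]*1000
    m=(abs(Y)<70)&(X>50)&(X<118)&(z>70)&(z<100)
    if m.sum()>9: print(k,'handle',m.sum(),np.percentile(X[m],[2,25,50,75,98]).round(1))
    m=(abs(Y)<110)&(X>90)&(X<130)&(z>95)&(z<115)
    if m.sum()>9: print(k,'front',m.sum(),np.percentile(X[m],[2,50,98]).round(1))
i=cv2.imread("pics/end_side.png"); cv2.imwrite("pics/endv.png",i)
E
```

```text
scene 1659 before 42.05 now 44.65
scene 1662 before 42.05 now 44.85
side 423 before 42.09 now 44.75
side 417 before 42.11 now 44.74
tcp X -23.7 Y -0.1 z 148.8 F -1.3531877807648922 -0.6004561363313798 [-3.14137692e+00  8.25078523e-04  7.70175023e-02] 0.005642123717021056 25.75
side handle 432 [ 66.7  71.9 106.1 108.1 109.9]
side front 473 [106.1 110.1 124.3]
scene handle 202 [69.8 74.1 76.8 79.7 95. ]
scene front 151 [108.1 112.8 117.1]
```

View pics/endv.png

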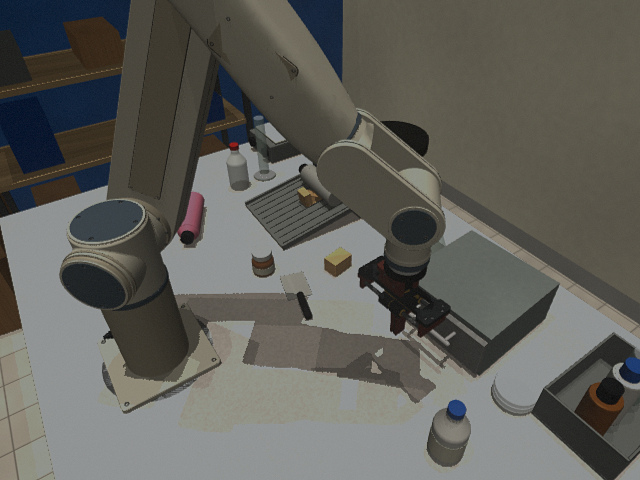

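The view shows the drawer front flush with the cabinet at (450,340), and the chock under the bottle's low side at (308,197). The bottle has moved 2.7 mm from its start.

```bash
python3 -c "
from bench import arm
print(arm.close_job())"
```

```text
the job is handed in; nothing more can be done
None
```

The job is handed in at about 26 s of robot time (no verdict came back): by my measurements the chock alone holds the bottle 2.7 mm uphill of its start, the stop lies flat in the drawer, and the drawer is shut against its end stop; neither the flask nor the beaker was touched by any move, though I did not check them in a last picture.

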